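# Seat the reference bracket on its locating pin

### The job

Mount the reference-target bracket on its base plate for the gantry: pick it up by its block, set it over the base plate with its arm swung clear of the stop post, and feel about gently until the hole in its underside drops over the locating pin and it lies flat on the plate. Then swing the bracket about the pin until the side of its arm rests against the stop post, the arm lying along the plate, and let go. Work gently: the bracket must never bear on the plate, pin or post with more than 50 N in all.

Things in the scene. Friction and masses are not known exactly. Their poses are not given: they have to be found in the camera images.
- bracket: loose plain aluminium bracket, 0.18 to 0.34 kg, flat bar 128 x 36 x 12 mm (x -26 to +102, y -18 to +18, z 0 to 12) with a block on it near one end and a small steel ball target at x = 84 (top at z 40). Origin: mouth of the hole in its underside; x points along the arm to the ball, z up. Starts flat on the worktop, hole down
- block_top (a point): centre of the top of the bracket's grip block, 46 mm above the underside, straight above the hole. Block: 36 mm along the bracket's x, 26 mm along its y (grip across these 26 mm), z 12 to 46. Below it, in the underside, is a round blind hole, 14 mm diameter, 12 mm deep, not seen from above
- base: dark steel base plate fixed on the worktop, 130 mm (its x) by 200 mm (its y), 10 mm thick, with a locating pin and a stop post. Origin: centre of its underside, z up; its long edges run along its y. Beware: a gantry beam hangs 0.62 m above the worktop along its right, from about x 0.36, y -0.44 towards x 0.9, y -0.3
- pin_nominal (a point): centre of the grey round bush (38 mm) in the plate's top face, 50 mm along +y from the plate's centre. The locating pin (12 mm diameter, 9 mm tall, chamfered to a 7 mm flat top) stands 8 mm off this centre, in a direction that differs every time and is not measured (a stiff eccentric that gentle forces do not turn). The bracket's hole has 1 mm play all round it
- stop_post (a point): foot of the axis of the steel stop post (16 mm diameter, 20 mm tall), on the plate's top at x +26, y -30 mm in the plate's frame. With the bracket on the pin and the +y side of its arm against the post, bracket x points along the plate's -y (within 0.15 rad); the arm comes to the post from the plate's -x side, turning counter-clockwise seen from above

How it is judged:
By the outcome, as a careful person would: the job done as asked, in the order asked, and still so for the second after the job is handed in, with the robot touching nothing.
It also fails if it takes over 64 s, if anything falls off the work surface, if the arm or the gripper's body presses on something with over 40 N, if the wrist force passes 120 N, or if a joint passes its speed limit or range.

### The arm

A 7-joint arm with a two-finger parallel gripper is mounted at the origin on a cart in front of the work surface, level with it; the furniture and walls round the work are solid. World frame = base frame: x ahead of the robot, y to its left, z up, the work surface at z = 0. Lengths are in mm, angles in rad, forces in N, time in s.
With the tool pointing down it reaches from about 400 to 900 mm from the base axis. Payload 5.5 kg.
Tool frame: the origin (TCP) lies midway between the tips of the shut fingers; the grasp point (between the pads) lies 19 mm behind it; z points along the fingers, y is the direction in which the jaws open and shut (so a half turn about z gives the same grasp; the last joint's range is limited). The gripper opens to 85 mm and grips with 20 to 120 N. Pads are 22 mm wide; open, the fingers measure 114 mm over their backs; the gripper's body (76 mm by 85 mm) begins 54 mm behind the grasp point. The pads swing forward as they close: fully open they stand 13 mm farther back than shut.
Start: joints at [-0.929, 0.501, -0.427, 1.55, 0.221, 1.138, -0.21], TCP at [240.337, 603.935, 231.31] pointing down, gripper open.
Joint ranges: [-2.88, 2.88], [-0.31, 2.03], [-1.54, 1.56], [0.2, 2.42], [-1.41, 4.55], [0.19, 2.02], [-2.57, 2.57]. Speed limits (rad/s): [2.57, 2.57, 3.14, 3.14, 3.14, 3.14, 3.14].

### API

Orientations are given as a unit quaternion [w, x, y, z].
In Python, from cell import bot gives the robot as it stands.
- The arm moves only by the tool carry_out, never from a script. Its argument "moves" is a list of rows, each an object with "hand": the finger opening in mm, from 0 to 85.4; "offset": the shift along the world's x, y, z in units of 30 mm (1.0 is 30 mm), a list of three; "rotation": the turn, a rotation vector about the world's x, y, z in units of 6 degrees (1.0 is 6 degrees), a list of three. In form: [{"hand": hand, "offset": [dx, dy, dz], "rotation": [ax, ay, az]}, ...]. A call has exactly 8 rows; each row shifts and turns the commanded pose from where the row before left it; what a row does not reach is not made up. A row lasts 1/12 s, in which the tool goes at most 41.7 mm and 7.16 degrees, less where a joint would pass 70% of its speed; a pose out of reach is approached as far as the arm can. A call is refused whole if a number of a shift passes 1 or a number of a turn 1, either way. A call with a gripper value outside its range is refused whole. The fingers move at their own pace and stop on an object; the grip force is fixed at half the most. Time passes only in rows, so rows that do not move let the fingers close, or fill a call up. It gives the time, the measured TCP pose, the force and the opening at its end, in the units of the state.
- bot.read_state(): the state, without advancing time (a new reading comes with each control period).
- bot.capture(name): name is "scene" or "side" or "wrist"; returns a dict with "img" (480x640x3 uint8, red, green, blue), "fx", "fy", "cx", "cy" (pixels), "T" (4x4, takes a point from camera to world coordinates); the wrist camera has in their place "hand_eye" (4x4, takes a point from camera to tool coordinates, whose origin is the TCP and whose axes are the flange's). Camera axes: x right, y up, looking along -z (the intrinsics and any distortion apply to the point x, -y, -z); pixel columns grow to the right and rows downward; lengths in mm; the calibration is good to about 2 mm. A picture is of the moment at which its call begins: read the wrist's pose just before it. There is no depth.
- bot.close_job(): hands the job in, once; it reports no verdict.
The state is a dict: "time": time; "q": joint angles; "qvel": joint speeds; "joint_efforts": joint torques, N m; "eef_pos": TCP position; "orientation": TCP orientation; "force": force on the tool from outside, world axes, zero at the start; "torque": the same for the moment, N m; "width": finger opening in mm.
Only numpy, scipy, OpenCV 4.12 (cv2) and the standard library are available. Lean on these libraries where they do the work, as an engineer would, in place of code of your own. Each camera call takes 0.05 s, during which the arm holds its last target. There are 200 camera calls.

## Working session

There is one attempt and no reset: what is moved stays moved. The work goes in short steps, Python scripts to look and compute and a tool call to move; the robot and the scene stay as the last step left them, time stands still between calls to the robot, and variables do not carry over. Pictures are saved under pics/ and viewed, about 8 in all and at most 12, crops included, and the job is handed in when it is done.

Besides the shell and the picture viewer there is one more tool, called after "Call:" in YAML: its name, and indented under it one key for each argument. carry_out: Moves the arm, as the interface text tells. Its arguments: {"type":"object","properties":{"moves":{"type":"array"}},"required":["moves"]}

```bash
mkdir -p pics; ls
python3 - <<'E'
from cell import bot
import cv2
s=bot.read_state();print(s)
for n in ("scene","side","wrist"):
    c=bot.capture(n);cv2.imwrite(f"pics/{n}0.png",c["img"][:,:,::-1]);print(n,{k:(v.tolist() if hasattr(v,'tolist') else v) for k,v in c.items() if k!="img"})
E
```

```text
pics
{'time': 0.0, 'q': array([-0.92879598,  0.50180315, -0.4267884 ,  1.55143082,  0.22080451,
        1.1382919 , -0.21030147]), 'qvel': array([-1.69807262e-04, -7.41036164e-04,  1.47698923e-03,  1.51740279e-03,
       -3.99285627e-05, -1.20422637e-03, -4.04477529e-04]), 'joint_efforts': array([ 1.21331295e-04, -5.69510937e+01, -5.81634074e+00, -2.80952078e+01,
        1.06743458e-02,  1.17724913e-02, -5.40383652e-06]), 'eef_pos': array([240.16948543, 603.27553294, 230.29510031]), 'orientation': array([-2.02710488e-04,  1.88245687e-01,  9.82121520e-01, -9.16681632e-04]), 'force': array([-0.01776043,  0.17529452,  0.0601288 ]), 'torque': array([-0.08661625, -0.01194563, -0.0199297 ]), 'width': 85.38460444968953}
scene {'fx': 494.67060713357955, 'fy': 494.67060713357955, 'cx': 321.97586455987994, 'cy': 240.47480305701933, 'T': [[0.7084189903555254, 0.49858495098426153, -0.4995553830714667, 141.04136284444144], [-0.705740949339033, 0.4918804187986094, -0.5098856401474213, -530.0841813302055], [-0.008499795862188094, 0.713769360686298, 0.7003292462947517, 658.7121821481684], [0.0, 0.0, 0.0, 1.0]]}
side {'fx': 482.75626566796893, 'fy': 482.75626566796893, 'cx': 313.81161324689344, 'cy': 240.7815256976538, 'T': [[-0.8273643964959947, 0.27177038233794354, -0.4915373990803817, 145.39297998693652], [-0.5616391962602306, -0.4087866525975921, 0.7193433713340365, 519.0461791465627], [-0.005437704936879633, 0.8712257640485292, 0.4908524212256428, 471.2157059047261], [0.0, 0.0, 0.0, 1.0]]}
wrist {'fx': 358.20421144688447, 'fy': 358.20421144688447, 'cx': 324.77264673299385, 'cy': 241.5262730262035, 'hand_eye': [[0.0003463489125067926, 0.9596870636635048, 0.2810704891648144, 71.45809840019731], [0.9999998302018758, -0.0004641120014460972, 0.0003524149065803092, -0.8182330176315089], [0.00046865621416109345, 0.28107031938105326, -0.9596870614551299, -142.7761876779413], [0.0, 0.0, 0.0, 1.0]]}
```

View pics/scene0.png

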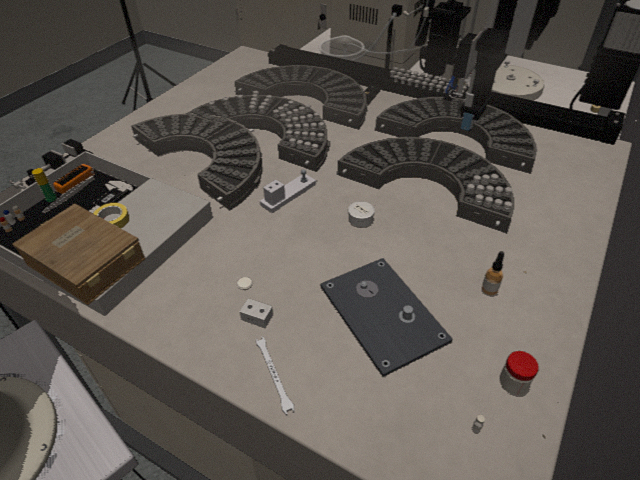

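View pics/side0.png

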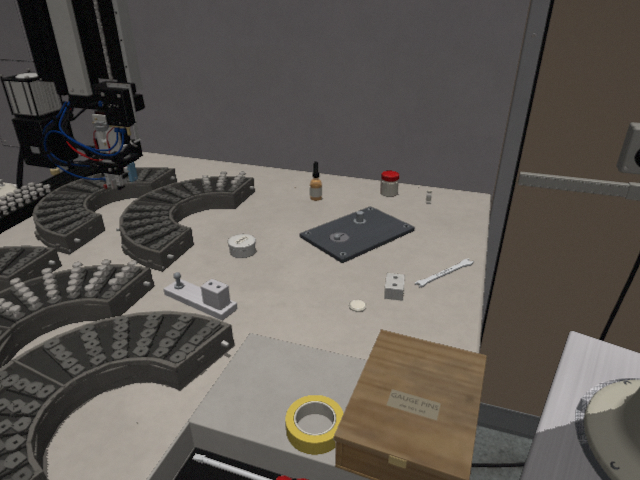

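The scene view shows the bracket at about (288,189), with its block at (274,190) and ball at (304,175). The base plate is centred near (385,315), the bush at (367,289) and the post at (408,313). The side view shows the bracket at (200,297) and the plate at (357,233). I'll zoom in next.

Run:
```python
import cv2,numpy as np
a=cv2.imread("pics/scene0.png");b=cv2.imread("pics/side0.png")
f=lambda i,x,y,w,h,W,H:cv2.resize(i[y:y+h,x:x+w],(W,H),interpolation=cv2.INTER_CUBIC)
# scene bracket 250..330,160..220 x5 ; side bracket 155..245,265..325
o=np.zeros((600,800,3),np.uint8)
o[:240,:320]=f(a,255,160,80,60,320,240)      # x4
o[240:480,:400]=f(b,155,263,100,60,400,240)  # x4
o[:360,400:800]=0
o[0:345,400:800]=f(a,315,255,140,121,400,345) # x2.857
o[345:585,440:800]=f(b,295,202,126,84,360,240) # x2.857
o=np.clip(o.astype(float)*1.5,0,255).astype(np.uint8)
cv2.imwrite("pics/crops.png",o)
```

```text
(no output)
```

View pics/crops.png

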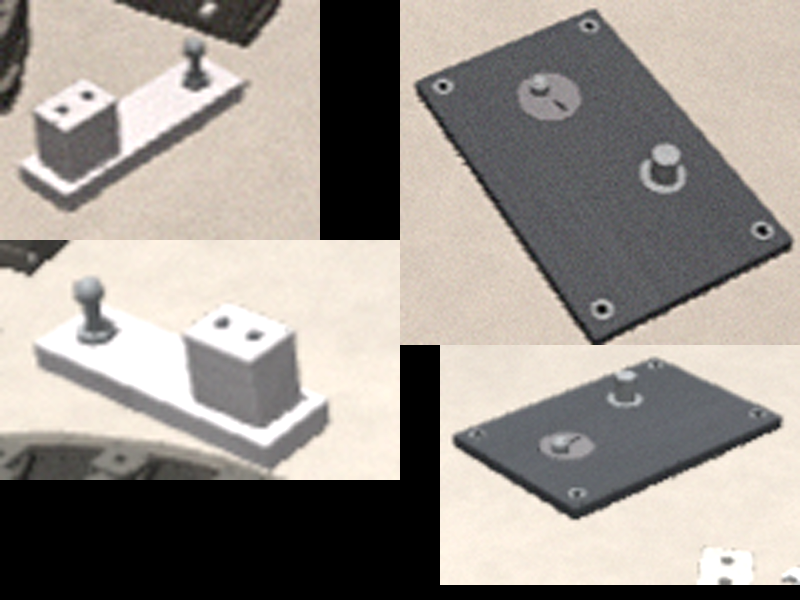

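Both zooms show the pin itself: its top is at about (364,283.7) in the scene view and (337,235) in the side view. I'll fit the poses from these points.

```bash
cat > h.py <<'E'
import numpy as np,json
from scipy.optimize import least_squares
from scipy.spatial.transform import Rotation as R
C={'scene':(494.6706,321.976,240.475,np.array([[0.7084189903555254,0.49858495098426153,-0.4995553830714667,141.04136284444144],[-0.705740949339033,0.4918804187986094,-0.5098856401474213,-530.0841813302055],[-0.008499795862188094,0.713769360686298,0.7003292462947517,658.7121821481684],[0,0,0,1]])),
'side':(482.756,313.8116,240.7815,np.array([[-0.8273643964959947,0.27177038233794354,-0.4915373990803817,145.39297998693652],[-0.5616391962602306,-0.4087866525975921,0.7193433713340365,519.0461791465627],[-0.005437704936879633,0.8712257640485292,0.4908524212256428,471.2157059047261],[0,0,0,1]]))}
HE=np.array([[0.0003463489125067926,0.9596870636635048,0.2810704891648144,71.45809840019731],[0.9999998302018758,-0.0004641120014460972,0.0003524149065803092,-0.8182330176315089],[0.00046865621416109345,0.28107031938105326,-0.9596870614551299,-142.7761876779413],[0,0,0,1]])
def wristcam(s):
    T=np.eye(4);T[:3,:3]=R.from_quat(s['orientation'],scalar_first=True).as_matrix();T[:3,3]=s['eef_pos']
    return (358.2042,324.7726,241.5263,T@HE)
def proj(c,P):
    f,cx,cy,T=c;p=(np.asarray(P,float)-T[:3,3])@T[:3,:3]
    return np.stack([cx+f*p[...,0]/-p[...,2],cy+f*p[...,1]/p[...,2]],-1)
def fit(obs,x0):
    # obs: list of (cam, local xyz, uv); pose x,y,yaw on z=0
    def w(v,p): c,s=np.cos(v[2]),np.sin(v[2]);return np.array([v[0]+c*p[0]-s*p[1],v[1]+s*p[0]+c*p[1],p[2]])
    return least_squares(lambda v:np.concatenate([proj(c,w(v,p))-uv for c,p,uv in obs]),x0,loss='soft_l1',x_scale=[10,10,.1])
def onplane(c,uv,z):
    f,cx,cy,T=c;d=T[:3,:3]@np.array([(uv[0]-cx)/f,-(uv[1]-cy)/f,-1]);return T[:3,3]+d*(z-T[2,3])/d[2]
def local(v,P): 
    c,s=np.cos(v[2]),np.sin(v[2]);d=np.array(P[:2])-v[:2];return np.array([c*d[0]+s*d[1],-s*d[0]+c*d[1]])
E
python3 - <<'E'
from h import *
S,D=C['scene'],C['side']
for c in(S,D):
  c_=c; n='scene' if c is S else 'side'
  P={'scene':dict(bush=(367.2,289),pin=(364,283.7),post=(408.1,308.9)),'side':dict(bush=(339.45,237),pin=(337,234.9),post=(360.1,212.5))}[n]
  for k,z in(('bush',10),('pin',19),('post',30)):print(n,k,onplane(c,P[k],z).round(1))
  K=[(320.95,284.75),(383.6,258.5),(452.2,339),(382.2,371.2)] if c is S else [(300.25,234.6),(342.25,260.5),(414.4,228.25),(370.95,207.6)]
  print([onplane(c,k,10).round(1)[:2].tolist() for k in K])
  B=dict(blk=((274.25,186.5),46),ball=((303.5,171.75),35)) if c is S else dict(blk=((215.5,286),46),ball=((177.25,275.5),35))
  print({k:onplane(c,*v).round(1).tolist() for k,v in B.items()})
  K=[(260,201.75),(272,208.5),(316.5,180.75)] if c is S else [(237,303.75),(223,314.5),(163.75,290)]
  print([onplane(c,k,12).round(1)[:2].tolist() for k in K])
E
```

```text
scene bush [ 574.6 -196.    10. ]
scene pin [ 573.6 -189.1   19. ]
scene post [ 576.1 -279.6   30. ]
[[526.0, -133.4], [649.1, -169.7], [591.6, -356.4], [472.0, -315.8]]
{'blk': [619.7, 92.5, 46.0], 'ball': [704.0, 97.5, 35.0]}
[[593.2, 110.0], [596.6, 76.7], [722.3, 77.7]]
side bush [ 573.7 -197.4   10. ]
side pin [ 573.7 -188.    19. ]
side post [ 574.4 -279.7   30. ]
[[643.8, -162.7], [523.4, -125.1], [465.9, -313.2], [586.0, -350.7]]
{'blk': [617.7, 97.3, 46.0], 'ball': [703.4, 99.3, 35.0]}
[[592.5, 80.3], [591.9, 112.6], [718.2, 119.3]]
```

Call:
carry_out:
  moves:
    - {"hand":85,"offset":[0.35,-0.5,0],"rotation":[0,0,0.25]}
    - {"hand":85,"offset":[0.7,-0.95,0],"rotation":[0,0,0.25]}
    - {"hand":85,"offset":[0.7,-0.95,0],"rotation":[0,0,0.25]}
    - {"hand":85,"offset":[0.7,-0.95,0],"rotation":[0,0,0.25]}
    - {"hand":85,"offset":[0.7,-0.95,0],"rotation":[0,0,0.25]}
    - {"hand":85,"offset":[0.7,-0.95,0],"rotation":[0,0,0.25]}
    - {"hand":85,"offset":[0.7,-0.95,0],"rotation":[0,0,0.25]}
    - {"hand":85,"offset":[0.7,-0.95,0],"rotation":[0,0,0.25]}

```text
time: 0.82
eef_pos: [398.5, 387.7, 231.1]
orientation: [-0.0, 0.084, 0.996, -0.0]
force: [0.7, -0.2, 0.1]
width: 84.9
```

```bash
python3 -c "
from cell import bot
s=bot.read_state();print(s['q'],s['eef_pos'],s['orientation'],s['force'])"
```

```text
[-0.48054604  0.32956758 -0.41563955  1.79074297  0.15098571  1.05290695
  0.45146908] [398.4732388  387.71451418 231.12171086] [-1.05046933e-04  8.38852384e-02  9.96475403e-01 -1.61663026e-04] [ 0.67412347 -0.24554745  0.13509531]
```

Call:
carry_out:
  moves:
    - {"hand":85,"offset":[0.72,-0.97,0],"rotation":[0,0,0.2]}
    - {"hand":85,"offset":[0.72,-0.97,0],"rotation":[0,0,0.2]}
    - {"hand":85,"offset":[0.72,-0.97,0],"rotation":[0,0,0.2]}
    - {"hand":85,"offset":[0.72,-0.97,0],"rotation":[0,0,0.2]}
    - {"hand":85,"offset":[0.72,-0.97,0],"rotation":[0,0,0.2]}
    - {"hand":85,"offset":[0.72,-0.97,0],"rotation":[0,0,0.2]}
    - {"hand":85,"offset":[0.72,-0.97,0],"rotation":[0,0,0.2]}
    - {"hand":85,"offset":[0.72,-0.97,0],"rotation":[0,0,0.2]}

```text
time: 1.48
eef_pos: [571.3, 154.9, 231.2]
orientation: [-0.0, 0.0, 1.0, -0.0]
force: [1.0, 0.4, -0.4]
width: 85.1
```

Call:
carry_out:
  moves:
    - {"hand":85,"offset":[0.7,-0.9,-0.2],"rotation":[0,0,0.2]}
    - {"hand":85,"offset":[0.5,-0.6,-0.4],"rotation":[0,0,0.2]}
    - {"hand":85,"offset":[0.2,-0.3,-0.4],"rotation":[0,0,0]}
    - {"hand":85,"offset":[0,0,0],"rotation":[0,0,0]}
    - {"hand":85,"offset":[0,0,0],"rotation":[0,0,0]}
    - {"hand":85,"offset":[0,0,0],"rotation":[0,0,0]}
    - {"hand":85,"offset":[0,0,0],"rotation":[0,0,0]}
    - {"hand":85,"offset":[0,0,0],"rotation":[0,0,0]}

```text
time: 2.15
eef_pos: [612.2, 104.9, 202.3]
orientation: [0.001, -0.022, 1.0, 0.0]
force: [-0.2, 0.6, -0.3]
width: 85.0
```

```bash
python3 -c "
from cell import bot
import cv2,pickle
s=bot.read_state();print(s['q'],s['eef_pos'],s['orientation'],s['force'])
c=bot.capture('wrist');pickle.dump(s,open('w1.pkl','wb'));cv2.imwrite('pics/w1.png',c['img'][:,:,::-1])"
```

```text
[ 0.00774772  0.45964184 -0.29358246  1.6602716   0.14858208  1.04241863
  1.28186182] [612.23934032 104.89901099 202.27745148] [ 5.41130417e-04 -2.15307758e-02  9.99767958e-01  4.04733837e-04] [-0.20194716  0.5939721  -0.30751979]
```

View pics/w1.png

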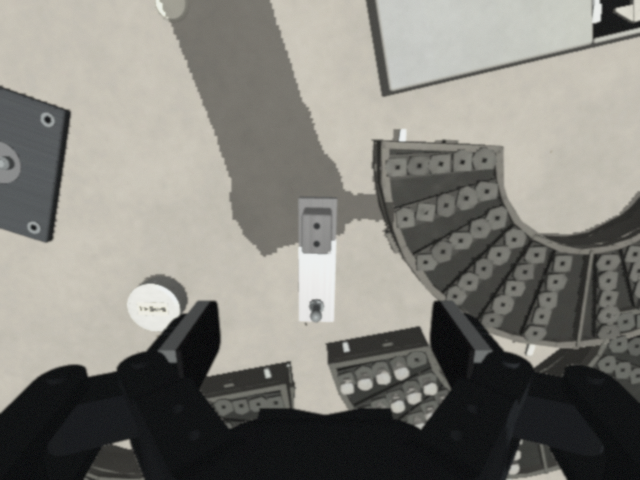

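The wrist view shows the bracket upright in the image. The block-top holes are at (316,226) and (316,241). The bar runs from (299–337,198) to (299–335,321), with the ball at about (316,304).

```bash
cat > z.py <<'E'
import cv2,sys
i=cv2.imread(sys.argv[1]);x,y,w,h,k=map(int,sys.argv[3:8]);cv2.imwrite(sys.argv[2],cv2.resize(i[y:y+h,x:x+w],None,fx=k,fy=k,interpolation=cv2.INTER_CUBIC))
E
python3 z.py pics/w1.png pics/w1z.png 280 185 75 145 4
python3 - <<'E'
from h import *;import pickle
c=wristcam(pickle.load(open('w1.pkl','rb')))
for uv,z in [((316.3,226),46),((316.3,241),46),((299,198),12),((337,198),12),((335.5,321),12),((299.5,321),12),((316,304),36),((6,163),19)]:print(uv,z,onplane(c,uv,z).round(1))
E
```

```text
(316.3, 226) 46 [615.   96.9  46. ]
(316.3, 241) 46 [628.4  97.4  46. ]
(299, 198) 12 [597.2  79.3  12. ]
(337, 198) 12 [595.7 114.8  12. ]
(335.5, 321) 12 [723.9 120.1  12. ]
(299.5, 321) 12 [725.5  82.8  12. ]
(316, 304) 36 [693.5  99.3  36. ]
(6, 163) 19 [ 575.9 -181.7   19. ]
```

View pics/w1z.png

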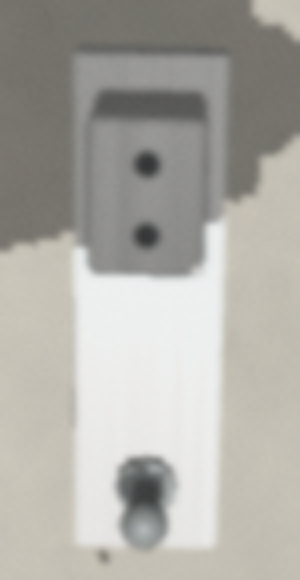

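Call:
carry_out:
  moves:
    - {"hand":50,"offset":[0.33,-0.24,0],"rotation":[0,0,0]}
    - {"hand":50,"offset":[0,0,-0.5],"rotation":[0,0,0]}
    - {"hand":50,"offset":[0,0,-0.8],"rotation":[0,0,0]}
    - {"hand":50,"offset":[0,0,-0.8],"rotation":[0,0,0]}
    - {"hand":50,"offset":[0,0,-0.8],"rotation":[0,0,0]}
    - {"hand":50,"offset":[0,0,-0.8],"rotation":[0,0,0]}
    - {"hand":50,"offset":[0,0,-0.5],"rotation":[0,0,0]}
    - {"hand":50,"offset":[0,0,0],"rotation":[0,0,0]}

```text
time: 2.87
eef_pos: [620.3, 94.3, 71.6]
orientation: [-0.003, -0.02, 1.0, -0.001]
force: [0.3, 0.8, 0.0]
width: 50.0
```

```bash
python3 -c "
from cell import bot
import cv2,pickle
s=bot.read_state();print(s['q'],s['eef_pos'],s['orientation'],s['force'],s['width'])
c=bot.capture('wrist');cv2.imwrite('pics/w2.png',c['img'][:,:,::-1])"
```

```text
[-0.00600607  0.63099672 -0.25528107  1.72051257  0.20472832  0.82248952
  1.25576122] [620.34159321  94.34220448  71.55101753] [-3.03692097e-03 -1.99659291e-02  9.99795866e-01 -6.05007933e-04] [0.26697785 0.80179    0.02175135] 49.98775162501028
```

View pics/w2.png

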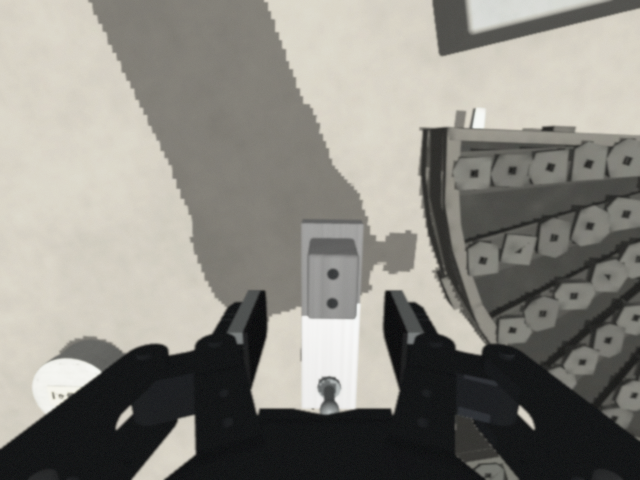

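```bash
python3 -c "
from h import *
s=dict(eef_pos=np.array([620.34,94.34,71.55]),orientation=np.array([-3.037e-3,-1.9966e-2,.9997959,-6.05e-4]))
c=wristcam(s);print(onplane(c,(332.5,288),46),onplane(c,(302,219),12),onplane(c,(364,219),12),proj(c,np.array([620.34,94.34,71.55])))
print(R.from_quat(s['orientation'],scalar_first=True).as_matrix().round(4))"
```

```text
[622.54070495  97.46381073  46.        ] [594.84004116  79.1752801   12.        ] [593.38364488 115.00214873  12.        ] [326.73433088 306.38782393]
[[-0.9992 -0.0399 -0.006 ]
 [-0.0399  0.9992 -0.0013]
 [ 0.0061 -0.0011 -1.    ]]
```

Call:
carry_out:
  moves:
    - {"hand":50,"offset":[0.07,0.1,0],"rotation":[0,0,0]}
    - {"hand":50,"offset":[0,0,-0.4],"rotation":[0,0,0]}
    - {"hand":50,"offset":[0,0,-0.5],"rotation":[0,0,0]}
    - {"hand":50,"offset":[0,0,-0.5],"rotation":[0,0,0]}
    - {"hand":50,"offset":[0,0,-0.3],"rotation":[0,0,0]}
    - {"hand":50,"offset":[0,0,0],"rotation":[0,0,0]}
    - {"hand":50,"offset":[0,0,0],"rotation":[0,0,0]}
    - {"hand":50,"offset":[0,0,0],"rotation":[0,0,0]}

```text
time: 3.58
eef_pos: [625.1, 98.6, 24.8]
orientation: [0.0, -0.02, 1.0, 0.0]
force: [0.4, 0.4, 0.1]
width: 50.6
```

Call:
carry_out:
  moves:
    - {"hand":50,"offset":[-0.085,-0.035,-0.1],"rotation":[0,0,0]}
    - {"hand":50,"offset":[0,0,-0.18],"rotation":[0,0,0]}
    - {"hand":50,"offset":[0,0,0],"rotation":[0,0,0]}
    - {"hand":50,"offset":[0,0,0],"rotation":[0,0,0]}
    - {"hand":40,"offset":[0,0,0],"rotation":[0,0,0]}
    - {"hand":33,"offset":[0,0,0],"rotation":[0,0,0]}
    - {"hand":28,"offset":[0,0,0],"rotation":[0,0,0]}
    - {"hand":20,"offset":[0,0,0],"rotation":[0,0,0]}

```text
time: 4.25
eef_pos: [622.4, 97.6, 16.3]
orientation: [0.0, -0.02, 1.0, 0.0]
force: [0.2, -0.2, -2.2]
width: 24.8
```

Call:
carry_out:
  moves:
    - {"hand":15,"offset":[0,0,0],"rotation":[0,0,0]}
    - {"hand":15,"offset":[0,0,0],"rotation":[0,0,0]}
    - {"hand":15,"offset":[0,0,0],"rotation":[0,0,0]}
    - {"hand":15,"offset":[0,0,0],"rotation":[0,0,0]}
    - {"hand":15,"offset":[0,0,0],"rotation":[0,0,0]}
    - {"hand":15,"offset":[0,0,0],"rotation":[0,0,0]}
    - {"hand":15,"offset":[0,0,0],"rotation":[0,0,0]}
    - {"hand":15,"offset":[0,0,0],"rotation":[0,0,0]}

```text
time: 4.92
eef_pos: [622.4, 97.5, 16.3]
orientation: [0.0, -0.02, 1.0, 0.0]
force: [-0.4, 0.1, 6.1]
width: 25.0
```

Call:
carry_out:
  moves:
    - {"hand":15,"offset":[0,0,0.1],"rotation":[0,0,0]}
    - {"hand":15,"offset":[0,0,0.3],"rotation":[0,0,0]}
    - {"hand":15,"offset":[0,0,0.6],"rotation":[0,0,0]}
    - {"hand":15,"offset":[0,0,0.8],"rotation":[0,0,0]}
    - {"hand":15,"offset":[0,0,0.8],"rotation":[0,0,0]}
    - {"hand":15,"offset":[0,0,0.5],"rotation":[0,0,0]}
    - {"hand":15,"offset":[0,0,0.2],"rotation":[0,0,0]}
    - {"hand":15,"offset":[0,0,0],"rotation":[0,0,0]}

```text
time: 5.58
eef_pos: [623.0, 97.4, 116.6]
orientation: [0.001, -0.02, 1.0, 0.0]
force: [-0.4, -0.9, -2.5]
width: 25.0
```

Call:
carry_out:
  moves:
    - {"hand":15,"offset":[-0.03,-0.2,0],"rotation":[0,0,-0.4]}
    - {"hand":15,"offset":[-0.07,-0.41,0],"rotation":[0,0,-0.9]}
    - {"hand":15,"offset":[-0.07,-0.41,0],"rotation":[0,0,-0.9]}
    - {"hand":15,"offset":[-0.07,-0.41,0],"rotation":[0,0,-0.9]}
    - {"hand":15,"offset":[-0.07,-0.41,0],"rotation":[0,0,-0.9]}
    - {"hand":15,"offset":[-0.07,-0.41,0],"rotation":[0,0,-0.9]}
    - {"hand":15,"offset":[-0.07,-0.41,0],"rotation":[0,0,-0.9]}
    - {"hand":15,"offset":[-0.07,-0.41,0],"rotation":[0,0,-0.9]}

```text
time: 6.25
eef_pos: [604.8, 4.6, 112.9]
orientation: [-0.002, 0.327, 0.945, -0.001]
force: [-0.0, 0.2, -2.9]
width: 25.0
```

```bash
python3 -c "
from cell import bot
s=bot.read_state();print(s['q'],s['eef_pos'],s['orientation'],s['force'],s['torque'],s['width'])"
```

```text
[ 0.02083153  0.52672581 -0.09557603  1.76885589  0.06372487  0.8525422
  0.80062035] [604.76644193   4.55405494 112.93410412] [-1.63583146e-03  3.26966649e-01  9.45034225e-01 -6.69067421e-04] [-0.0407451   0.18751217 -2.89425413] [ 0.03641542  0.06328258 -0.01572822] 25.00260337409425
```

Call:
carry_out:
  moves:
    - {"hand":15,"offset":[-0.06,-0.4,0],"rotation":[0,0,-0.95]}
    - {"hand":15,"offset":[-0.06,-0.4,0],"rotation":[0,0,-0.95]}
    - {"hand":15,"offset":[-0.06,-0.4,0],"rotation":[0,0,-0.95]}
    - {"hand":15,"offset":[-0.06,-0.4,0],"rotation":[0,0,-0.95]}
    - {"hand":15,"offset":[-0.06,-0.4,0],"rotation":[0,0,-0.95]}
    - {"hand":15,"offset":[-0.06,-0.4,0],"rotation":[0,0,-0.95]}
    - {"hand":15,"offset":[-0.06,-0.4,0],"rotation":[0,0,-0.95]}
    - {"hand":15,"offset":[-0.06,-0.4,0],"rotation":[0,0,-0.95]}

```text
time: 6.92
eef_pos: [590.4, -91.2, 113.0]
orientation: [-0.001, 0.668, 0.744, -0.001]
force: [-0.5, -0.6, -3.6]
width: 25.2
```

Call:
carry_out:
  moves:
    - {"hand":15,"offset":[-0.06,-0.4,0],"rotation":[0,0,-0.95]}
    - {"hand":15,"offset":[-0.06,-0.4,0],"rotation":[0,0,-0.95]}
    - {"hand":15,"offset":[-0.06,-0.4,0],"rotation":[0,0,-0.95]}
    - {"hand":15,"offset":[-0.06,-0.4,0],"rotation":[0,0,-0.95]}
    - {"hand":15,"offset":[-0.06,-0.4,0],"rotation":[0,0,-0.95]}
    - {"hand":15,"offset":[-0.06,-0.2,0],"rotation":[0,0,-0.95]}
    - {"hand":15,"offset":[0,0,0],"rotation":[0,0,-0.95]}
    - {"hand":15,"offset":[0,0,0],"rotation":[0,0,0]}

```text
time: 7.58
eef_pos: [579.6, -157.3, 113.1]
orientation: [-0.001, 0.882, 0.472, -0.002]
force: [-0.3, -0.6, -3.6]
width: 25.2
```

```bash
python3 -c "
from cell import bot
import cv2,pickle
s=bot.read_state();print(s['q'],s['eef_pos'],s['orientation'],s['force'],s['torque'])
c=bot.capture('wrist');pickle.dump(s,open('w3.pkl','wb'));cv2.imwrite('pics/w3.png',c['img'][:,:,::-1])"
```

```text
[ 0.00601463  0.53086631  0.28087479  1.7906193  -0.18660911  0.84933708
 -0.21339753] [ 579.62918646 -157.277989    113.11378812] [-7.02380679e-04  8.81619286e-01  4.71958223e-01 -1.54184120e-03] [-0.26757939 -0.61299707 -3.60952061] [0.08397209 0.01096569 0.00938903]
```

View pics/w3.png

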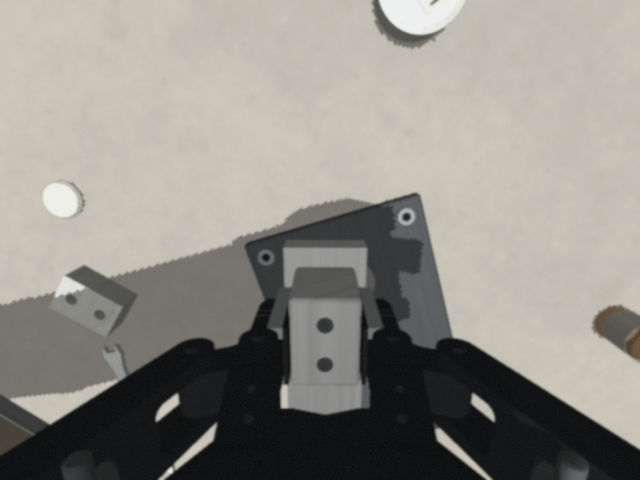

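The wrist view shows the bracket held square, with block holes at (325,325) and (325,364). The plate's far corners are at (247,243) and (418,194).

Run:
```python
from h import *;import pickle
s=pickle.load(open('w3.pkl','rb'));c=wristcam(s)
M=R.from_quat(s['orientation'],scalar_first=True).as_matrix();print(M.round(4))
for uv in [(247,243),(418,194),(266,258),(407,216)]:print(uv,onplane(c,uv,10).round(1))
p=onplane(c,(325,345),s['eef_pos'][2]+29.7);print(p,M.T@(p-s['eef_pos']))
# initial grasp
```

```text
[[ 5.545e-01  8.322e-01 -3.400e-03]
 [ 8.322e-01 -5.545e-01 -2.000e-04]
 [-2.100e-03 -2.700e-03 -1.000e+00]]
(247, 243) [ 531.2 -127.3   10. ]
(418, 194) [ 650.5 -164.4   10. ]
(266, 258) [ 535.8 -144.    10. ]
(407, 216) [ 636.5 -173.6   10. ]
[ 578.86887215 -157.18438611  142.81378812] [ -0.40475742  -0.76462348 -29.69727869]
```

Call:
carry_out:
  moves:
    - {"hand":15,"offset":[-0.2,-0.4,-0.1],"rotation":[0,0,0]}
    - {"hand":15,"offset":[-0.3,-0.7,-0.3],"rotation":[0,0,0]}
    - {"hand":15,"offset":[-0.4,-0.8,-0.3],"rotation":[0,0,0]}
    - {"hand":15,"offset":[-0.3,-0.6,-0.3],"rotation":[0,0,0]}
    - {"hand":15,"offset":[0,0,0],"rotation":[0,0,0]}
    - {"hand":15,"offset":[0,0,0],"rotation":[0,0,0]}
    - {"hand":15,"offset":[0,0,0],"rotation":[0,0,0]}
    - {"hand":15,"offset":[0,0,0],"rotation":[0,0,0]}

```text
time: 8.3
eef_pos: [545.9, -230.7, 85.0]
orientation: [-0.0, 0.88, 0.475, 0.0]
force: [0.7, 0.2, -3.1]
width: 25.1
```

```bash
python3 -c "
from cell import bot
import cv2,pickle
s=bot.read_state();print(s['q'],s['eef_pos'],s['orientation'],s['force'],s['torque'])
c=bot.capture('wrist');pickle.dump(s,open('w4.pkl','wb'));cv2.imwrite('pics/w4.png',c['img'][:,:,::-1])"
```

```text
[ 0.14399593  0.55739255  0.27563661  1.8277149  -0.2066141   0.78403849
 -0.05371936] [ 545.9040205  -230.71699236   84.95246027] [-1.69762033e-04  8.79916545e-01  4.75128027e-01  4.49433241e-04] [ 0.74129919  0.16843332 -3.07086735] [ 0.09755624 -0.02352534  0.00499603]
```

View pics/w4.png

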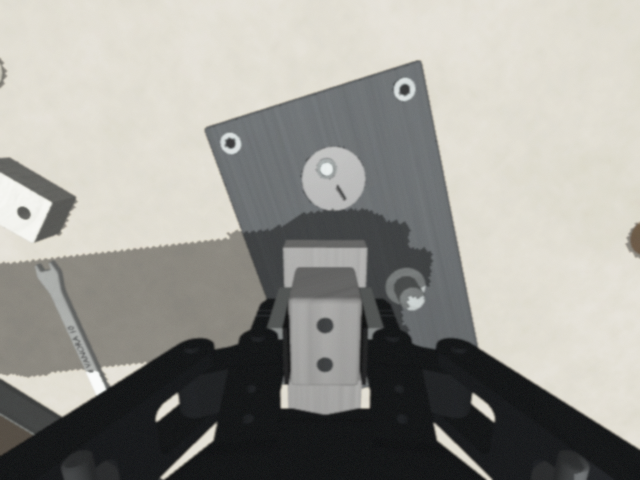

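The wrist view now shows the pin clearly: its top is at (326,169), the bush centre at (333,178), the post ring at (406,287) and the post top at (413,298).

Run:
```python
from h import *;import pickle
s=pickle.load(open('w4.pkl','rb'));c=wristcam(s)
M=R.from_quat(s['orientation'],scalar_first=True).as_matrix();print(M.round(4))
for uv,z in [((326,169),19),((333.5,178.5),10),((206,128),10),((419,61),10),((413,298),30),((406,287),10)]:print(uv,onplane(c,uv,z).round(1))
p=onplane(c,(325,345),s['eef_pos'][2]+29.7);print(p,M.T@(p-s['eef_pos']))
```

```text
[[ 5.485e-01  8.361e-01  6.000e-04]
 [ 8.361e-01 -5.485e-01  7.000e-04]
 [ 1.000e-03  1.000e-04 -1.000e+00]]
(326, 169) [ 575.2 -185.7   19. ]
(333.5, 178.5) [ 575.5 -193.5   10. ]
(206, 128) [ 529.4 -128.6   10. ]
(419, 61) [ 649.9 -165.4   10. ]
(413, 298) [ 577.7 -277.7   30. ]
(406, 287) [ 577.  -279.1   10. ]
[ 545.02509175 -230.65587496  114.65246027] [ -0.40271322  -0.764625   -29.70049531]
```

Call:
carry_out:
  moves:
    - {"hand":15,"offset":[0.2,0.3,0],"rotation":[0,0,0]}
    - {"hand":15,"offset":[0.4,0.6,0],"rotation":[0,0,0]}
    - {"hand":15,"offset":[0.3,0.4,-0.2],"rotation":[0,0,0]}
    - {"hand":15,"offset":[0.1,0.2,-0.4],"rotation":[0,0,0]}
    - {"hand":15,"offset":[0,0,-0.4],"rotation":[0,0,0]}
    - {"hand":15,"offset":[0,0,0],"rotation":[0,0,0]}
    - {"hand":15,"offset":[0,0,0],"rotation":[0,0,0]}
    - {"hand":15,"offset":[0,0,0],"rotation":[0,0,0]}

```text
time: 9.02
eef_pos: [574.1, -188.2, 54.3]
orientation: [-0.0, 0.881, 0.473, -0.001]
force: [-0.1, -0.0, -1.9]
width: 25.3
```

Call:
carry_out:
  moves:
    - {"hand":15,"offset":[0.067,0.083,-0.1],"rotation":[0,0,0]}
    - {"hand":15,"offset":[0,0,-0.15],"rotation":[0,0,0]}
    - {"hand":15,"offset":[0,0,-0.15],"rotation":[0,0,0]}
    - {"hand":15,"offset":[0,0,0],"rotation":[0,0,0]}
    - {"hand":15,"offset":[0,0,0],"rotation":[0,0,0]}
    - {"hand":15,"offset":[0,0,0],"rotation":[0,0,0]}
    - {"hand":15,"offset":[0,0,0],"rotation":[0,0,0]}
    - {"hand":15,"offset":[0,0,0],"rotation":[0,0,0]}

```text
time: 9.68
eef_pos: [577.4, -184.3, 43.1]
orientation: [0.0, 0.881, 0.474, 0.0]
force: [0.1, 0.7, -1.7]
width: 25.3
```

```bash
python3 -c "
from cell import bot
s=bot.read_state();print(s['q'],s['eef_pos'],s['orientation'],s['force'],s['torque'])"
```

```text
[ 0.07403268  0.63818519  0.25314357  1.80609378 -0.22690868  0.72519884
 -0.1331279 ] [ 577.43898832 -184.32900736   43.11762873] [1.34696118e-04 8.80505622e-01 4.74035663e-01 1.48886282e-04] [ 0.07448537  0.70663    -1.7055074 ] [ 0.03157713 -0.08562088 -0.07039863]
```

Call:
carry_out:
  moves:
    - {"hand":15,"offset":[-0.043,-0.045,0],"rotation":[0,0,0]}
    - {"hand":15,"offset":[0,0,-0.05],"rotation":[0,0,0]}
    - {"hand":15,"offset":[0,0,-0.05],"rotation":[0,0,0]}
    - {"hand":15,"offset":[0,0,-0.05],"rotation":[0,0,0]}
    - {"hand":15,"offset":[0,0,-0.05],"rotation":[0,0,0]}
    - {"hand":15,"offset":[0,0,-0.04],"rotation":[0,0,0]}
    - {"hand":15,"offset":[0,0,0],"rotation":[0,0,0]}
    - {"hand":15,"offset":[0,0,0],"rotation":[0,0,0]}

```text
time: 10.35
eef_pos: [575.9, -185.5, 35.5]
orientation: [-0.0, 0.88, 0.474, -0.0]
force: [1.3, 0.3, -2.4]
width: 25.4
```

Call:
carry_out:
  moves:
    - {"hand":15,"offset":[0,0,-0.03],"rotation":[0,0,0]}
    - {"hand":15,"offset":[0,0,-0.02],"rotation":[0,0,0]}
    - {"hand":15,"offset":[0,0,0],"rotation":[0,0,0]}
    - {"hand":15,"offset":[0,0,0],"rotation":[0,0,0]}
    - {"hand":15,"offset":[0,0,0],"rotation":[0,0,0]}
    - {"hand":15,"offset":[0,0,0],"rotation":[0,0,0]}
    - {"hand":15,"offset":[0,0,0],"rotation":[0,0,0]}
    - {"hand":15,"offset":[0,0,0],"rotation":[0,0,0]}

```text
time: 11.02
eef_pos: [576.0, -185.6, 34.2]
orientation: [0.0, 0.88, 0.474, 0.0]
force: [-0.1, -0.5, -3.2]
width: 25.0
```

Call:
carry_out:
  moves:
    - {"hand":15,"offset":[0,0,-0.03],"rotation":[0,0,0]}
    - {"hand":15,"offset":[0,0,0],"rotation":[0,0,0]}
    - {"hand":15,"offset":[0,0,-0.03],"rotation":[0,0,0]}
    - {"hand":15,"offset":[0,0,0],"rotation":[0,0,0]}
    - {"hand":15,"offset":[0,0,0],"rotation":[0,0,0]}
    - {"hand":15,"offset":[0,0,0],"rotation":[0,0,0]}
    - {"hand":15,"offset":[0,0,0],"rotation":[0,0,0]}
    - {"hand":15,"offset":[0,0,0],"rotation":[0,0,0]}

```text
time: 11.68
eef_pos: [576.0, -185.6, 32.4]
orientation: [0.0, 0.88, 0.474, 0.0]
force: [-0.9, 0.0, -2.1]
width: 24.8
```

Call:
carry_out:
  moves:
    - {"hand":15,"offset":[0,0,-0.03],"rotation":[0,0,0]}
    - {"hand":15,"offset":[0,0,0],"rotation":[0,0,0]}
    - {"hand":15,"offset":[0,0,-0.03],"rotation":[0,0,0]}
    - {"hand":15,"offset":[0,0,0],"rotation":[0,0,0]}
    - {"hand":15,"offset":[0,0,0],"rotation":[0,0,0]}
    - {"hand":15,"offset":[0,0,0],"rotation":[0,0,0]}
    - {"hand":15,"offset":[0,0,0],"rotation":[0,0,0]}
    - {"hand":15,"offset":[0,0,0],"rotation":[0,0,0]}

```text
time: 12.35
eef_pos: [576.0, -185.6, 30.6]
orientation: [0.0, 0.88, 0.474, 0.0]
force: [-0.2, 0.2, -2.5]
width: 25.0
```

```bash
python3 -c "
from cell import bot
s=bot.read_state();print(s['eef_pos'],s['force'],s['torque'])"
```

```text
[ 576.01593811 -185.60673587   30.61558648] [-0.18453284  0.17460838 -2.45740078] [ 0.09065766 -0.05207972  0.04336305]
```

Call:
carry_out:
  moves:
    - {"hand":15,"offset":[0,0,-0.03],"rotation":[0,0,0]}
    - {"hand":15,"offset":[0,0,0],"rotation":[0,0,0]}
    - {"hand":15,"offset":[0,0,-0.03],"rotation":[0,0,0]}
    - {"hand":15,"offset":[0,0,0],"rotation":[0,0,0]}
    - {"hand":15,"offset":[0,0,-0.02],"rotation":[0,0,0]}
    - {"hand":15,"offset":[0,0,0],"rotation":[0,0,0]}
    - {"hand":15,"offset":[0,0,0],"rotation":[0,0,0]}
    - {"hand":15,"offset":[0,0,0],"rotation":[0,0,0]}

```text
time: 13.02
eef_pos: [576.0, -185.6, 28.2]
orientation: [-0.0, 0.88, 0.474, -0.0]
force: [-1.0, -0.2, -2.9]
width: 25.2
```

Call:
carry_out:
  moves:
    - {"hand":15,"offset":[0,0,-0.02],"rotation":[0,0,0]}
    - {"hand":15,"offset":[0,0,0],"rotation":[0,0,0]}
    - {"hand":15,"offset":[0,0,-0.02],"rotation":[0,0,0]}
    - {"hand":15,"offset":[0,0,0],"rotation":[0,0,0]}
    - {"hand":15,"offset":[0,0,0],"rotation":[0,0,0]}
    - {"hand":15,"offset":[0,0,0],"rotation":[0,0,0]}
    - {"hand":15,"offset":[0,0,0],"rotation":[0,0,0]}
    - {"hand":15,"offset":[0,0,0],"rotation":[0,0,0]}

```text
time: 13.68
eef_pos: [576.0, -185.6, 27.0]
orientation: [0.0, 0.88, 0.474, 0.0]
force: [-0.1, -0.3, -2.5]
width: 25.0
```

Call:
carry_out:
  moves:
    - {"hand":15,"offset":[0,0,-0.01],"rotation":[0,0,0]}
    - {"hand":15,"offset":[0,0,0],"rotation":[0,0,0]}
    - {"hand":15,"offset":[0,0,-0.01],"rotation":[0,0,0]}
    - {"hand":15,"offset":[0,0,0],"rotation":[0,0,0]}
    - {"hand":15,"offset":[0,0,0],"rotation":[0,0,0]}
    - {"hand":15,"offset":[0,0,0],"rotation":[0,0,0]}
    - {"hand":15,"offset":[0,0,0],"rotation":[0,0,0]}
    - {"hand":15,"offset":[0,0,0],"rotation":[0,0,0]}

```text
time: 14.35
eef_pos: [576.0, -185.6, 26.4]
orientation: [-0.0, 0.88, 0.474, 0.0]
force: [-0.2, -0.4, -2.5]
width: 24.8
```

```bash
python3 -c "
from cell import bot
s=bot.read_state();print(s['eef_pos'],s['force'],s['torque'])"
```

```text
[ 576.00196571 -185.57182938   26.40896584] [-0.1685917  -0.37997542 -2.45273268] [ 0.05132667 -0.06600689  0.03081471]
```

Call:
carry_out:
  moves:
    - {"hand":15,"offset":[0,0,-0.01],"rotation":[0,0,0]}
    - {"hand":15,"offset":[0,0,0],"rotation":[0,0,0]}
    - {"hand":15,"offset":[0,0,0],"rotation":[0,0,0]}
    - {"hand":15,"offset":[0,0,-0.01],"rotation":[0,0,0]}
    - {"hand":15,"offset":[0,0,0],"rotation":[0,0,0]}
    - {"hand":15,"offset":[0,0,0],"rotation":[0,0,0]}
    - {"hand":15,"offset":[0,0,0],"rotation":[0,0,0]}
    - {"hand":15,"offset":[0,0,0],"rotation":[0,0,0]}

```text
time: 15.02
eef_pos: [576.0, -185.5, 26.3]
orientation: [-0.0, 0.88, 0.474, 0.0]
force: [-2.5, 1.0, 5.8]
width: 25.3
```

Call:
carry_out:
  moves:
    - {"hand":15,"offset":[0,0,0.004],"rotation":[0,0,0.2]}
    - {"hand":15,"offset":[0,0,0],"rotation":[0,0,0.3]}
    - {"hand":15,"offset":[0,0,0],"rotation":[0,0,0.3]}
    - {"hand":15,"offset":[0,0,0],"rotation":[0,0,0.3]}
    - {"hand":15,"offset":[0,0,0],"rotation":[0,0,0.3]}
    - {"hand":15,"offset":[0,0,0],"rotation":[0,0,0.2]}
    - {"hand":15,"offset":[0,0,0],"rotation":[0,0,0]}
    - {"hand":15,"offset":[0,0,0],"rotation":[0,0,0]}

```text
time: 15.68
eef_pos: [576.4, -185.7, 26.3]
orientation: [0.0, 0.838, 0.546, 0.0]
force: [-1.1, 0.8, 6.2]
width: 25.3
```

```bash
python3 -c "
from cell import bot
s=bot.read_state();print(s['eef_pos'],s['orientation'],s['force'],s['torque'])"
```

```text
[ 576.42995212 -185.74063863   26.28093029] [3.28315142e-04 8.37745437e-01 5.46060790e-01 2.98636876e-04] [-1.05495041  0.81526404  6.18607529] [0.1135724  0.39654547 0.12293551]
```

Call:
carry_out:
  moves:
    - {"hand":15,"offset":[0,0,0],"rotation":[0,0,0.2]}
    - {"hand":15,"offset":[0,0,0],"rotation":[0,0,0.2]}
    - {"hand":15,"offset":[0,0,0],"rotation":[0,0,0.2]}
    - {"hand":15,"offset":[0,0,0],"rotation":[0,0,0.2]}
    - {"hand":15,"offset":[0,0,0],"rotation":[0,0,0.1]}
    - {"hand":15,"offset":[0,0,0],"rotation":[0,0,0]}
    - {"hand":15,"offset":[0,0,0],"rotation":[0,0,0]}
    - {"hand":15,"offset":[0,0,0],"rotation":[0,0,0]}

```text
time: 16.35
eef_pos: [576.3, -185.8, 26.3]
orientation: [0.0, 0.811, 0.585, 0.0]
force: [-1.6, 0.8, 6.1]
width: 25.2
```

```bash
cat > st.py <<'E'
from cell import bot;import numpy as np
s=bot.read_state();q=s['orientation'];print(s['time'],s['eef_pos'].round(2),(2*np.degrees(np.arctan2(q[2],q[1]))).round(2),s['force'].round(2),s['torque'].round(3),s['width'])
E
python3 st.py
```

```text
16.35 [ 576.27 -185.8    26.27] 71.57 [-1.62  0.78  6.1 ] [0.054 0.446 0.036] 25.216462211021827
```

Contact with the post is expected at about 75°, so I'll creep from here.

Call:
carry_out:
  moves:
    - {"hand":15,"offset":[0,0,0],"rotation":[0,0,0.1]}
    - {"hand":15,"offset":[0,0,0],"rotation":[0,0,0]}
    - {"hand":15,"offset":[0,0,0],"rotation":[0,0,0.1]}
    - {"hand":15,"offset":[0,0,0],"rotation":[0,0,0]}
    - {"hand":15,"offset":[0,0,0],"rotation":[0,0,0.1]}
    - {"hand":15,"offset":[0,0,0],"rotation":[0,0,0]}
    - {"hand":15,"offset":[0,0,0],"rotation":[0,0,0]}
    - {"hand":15,"offset":[0,0,0],"rotation":[0,0,0]}

```text
time: 17.02
eef_pos: [576.2, -185.8, 26.3]
orientation: [0.0, 0.802, 0.597, 0.0]
force: [-1.7, 1.1, 6.2]
width: 25.1
```

```bash
python3 st.py
```

```text
17.0167 [ 576.24 -185.85   26.26] 73.37 [-1.68  1.14  6.21] [ 0.04   0.43  -0.013] 25.073435717362422
```

Call:
carry_out:
  moves:
    - {"hand":15,"offset":[0,0,0],"rotation":[0,0,0.1]}
    - {"hand":15,"offset":[0,0,0],"rotation":[0,0,0]}
    - {"hand":15,"offset":[0,0,0],"rotation":[0,0,0.07]}
    - {"hand":15,"offset":[0,0,0],"rotation":[0,0,0]}
    - {"hand":15,"offset":[0,0,0],"rotation":[0,0,0]}
    - {"hand":15,"offset":[0,0,0],"rotation":[0,0,0]}
    - {"hand":15,"offset":[0,0,0],"rotation":[0,0,0]}
    - {"hand":15,"offset":[0,0,0],"rotation":[0,0,0]}

```text
time: 17.68
eef_pos: [576.2, -185.9, 26.3]
orientation: [0.0, 0.797, 0.604, 0.0]
force: [-1.2, -0.2, 5.5]
width: 25.3
```

```bash
python3 st.py
```

```text
17.6833 [ 576.23 -185.88   26.25] 74.38 [-1.22 -0.22  5.47] [0.09  0.389 0.013] 25.273833791789915
```

Call:
carry_out:
  moves:
    - {"hand":15,"offset":[0,0,0],"rotation":[0,0,0.06]}
    - {"hand":15,"offset":[0,0,0],"rotation":[0,0,0]}
    - {"hand":15,"offset":[0,0,0],"rotation":[0,0,0.06]}
    - {"hand":15,"offset":[0,0,0],"rotation":[0,0,0]}
    - {"hand":15,"offset":[0,0,0],"rotation":[0,0,0]}
    - {"hand":15,"offset":[0,0,0],"rotation":[0,0,0]}
    - {"hand":15,"offset":[0,0,0],"rotation":[0,0,0]}
    - {"hand":15,"offset":[0,0,0],"rotation":[0,0,0]}

```text
time: 18.35
eef_pos: [576.2, -185.8, 26.3]
orientation: [0.0, 0.793, 0.609, 0.0]
force: [-2.2, 0.2, 6.6]
width: 25.1
```

```bash
python3 st.py
```

```text
18.35 [ 576.2  -185.85   26.28] 75.04 [-2.23  0.23  6.64] [ 0.18   0.461 -0.279] 25.139799900432543
```

Call:
carry_out:
  moves:
    - {"hand":15,"offset":[0,0,0],"rotation":[0,0,0.05]}
    - {"hand":15,"offset":[0,0,0],"rotation":[0,0,0]}
    - {"hand":15,"offset":[0,0,0],"rotation":[0,0,0]}
    - {"hand":15,"offset":[0,0,0],"rotation":[0,0,0]}
    - {"hand":15,"offset":[0,0,0],"rotation":[0,0,0]}
    - {"hand":15,"offset":[0,0,0],"rotation":[0,0,0]}
    - {"hand":15,"offset":[0,0,0],"rotation":[0,0,0]}
    - {"hand":15,"offset":[0,0,0],"rotation":[0,0,0]}

```text
time: 19.02
eef_pos: [576.0, -185.9, 26.3]
orientation: [0.0, 0.792, 0.611, 0.0]
force: [-3.1, 0.9, 7.3]
width: 25.5
```

```bash
python3 st.py; python3 -c "
from cell import bot
import cv2,pickle,numpy as np
a=bot.capture('scene')['img'][250:380,310:460,::-1];b=bot.capture('side')['img'][190:270,290:425,::-1]
f=lambda i:cv2.resize(i,(400,int(i.shape[0]*400/i.shape[1])),interpolation=cv2.INTER_CUBIC)
a,b=f(a),f(b);o=np.zeros((350,800,3),np.uint8);o[:a.shape[0],:400]=a[:350];o[:b.shape[0],400:]=b[:350]
cv2.imwrite('pics/c5.png',o)"
```

```text
19.0167 [ 575.99 -185.87   26.26] 75.29 [-3.1   0.95  7.3 ] [ 0.22   0.508 -0.585] 25.52812951589133
```

View pics/c5.png

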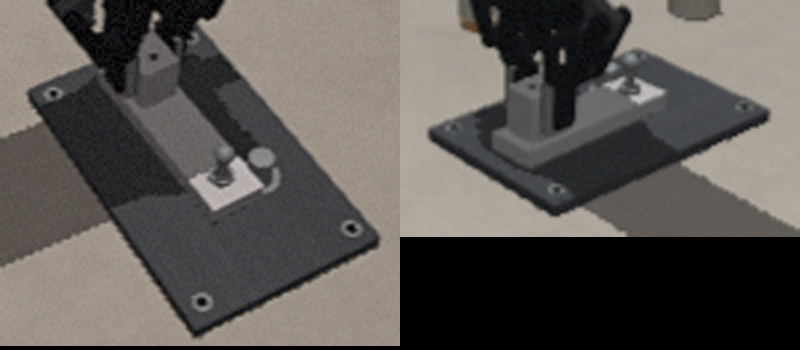

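The bracket lies flat, its arm side touching the post at about (262,175) in the left crop. The post contact shows as −0.58 N·m about z, roughly 6 N. I'll release now.

Call:
carry_out:
  moves:
    - {"hand":27,"offset":[0,0,0],"rotation":[0,0,0]}
    - {"hand":29,"offset":[0,0,0],"rotation":[0,0,0]}
    - {"hand":33,"offset":[0,0,0],"rotation":[0,0,0]}
    - {"hand":38,"offset":[0,0,0],"rotation":[0,0,0]}
    - {"hand":45,"offset":[0,0,0],"rotation":[0,0,0]}
    - {"hand":50,"offset":[0,0,0],"rotation":[0,0,0]}
    - {"hand":50,"offset":[0,0,0],"rotation":[0,0,0]}
    - {"hand":50,"offset":[0,0,0],"rotation":[0,0,0]}

```text
time: 19.78
eef_pos: [576.0, -185.6, 25.9]
orientation: [0.0, 0.791, 0.612, 0.0]
force: [-0.0, 0.3, -0.4]
width: 49.8
```

Call:
carry_out:
  moves:
    - {"hand":50,"offset":[0,0,0.1],"rotation":[0,0,0]}
    - {"hand":50,"offset":[0,0,0.3],"rotation":[0,0,0]}
    - {"hand":50,"offset":[0,0,0.5],"rotation":[0,0,0]}
    - {"hand":50,"offset":[0,0,0.8],"rotation":[0,0,0]}
    - {"hand":50,"offset":[0,0,0.8],"rotation":[0,0,0]}
    - {"hand":50,"offset":[0,0,0.6],"rotation":[0,0,0]}
    - {"hand":50,"offset":[0,0,0.2],"rotation":[0,0,0]}
    - {"hand":50,"offset":[0,0,0],"rotation":[0,0,0]}

```text
time: 20.45
eef_pos: [577.7, -186.1, 127.6]
orientation: [0.002, 0.791, 0.612, 0.002]
force: [-0.9, 1.0, 0.4]
width: 50.1
```

```bash
python3 st.py; python3 -c "
from cell import bot
import cv2,pickle,numpy as np
a=bot.capture('scene')['img'][250:380,310:460,::-1];b=bot.capture('side')['img'][190:270,290:425,::-1];w=bot.capture('wrist')['img'][160:460,220:520,::-1]
f=lambda i:cv2.resize(i,(400,int(i.shape[0]*400/i.shape[1])),interpolation=cv2.INTER_CUBIC)
a,b,w=f(a),f(b),f(w);o=np.zeros((600,800,3),np.uint8);o[:a.shape[0],:400]=a;o[350:350+b.shape[0],:400]=b;o[:400,400:]=w
cv2.imwrite('pics/c6.png',o)"
```

```text
20.45 [ 577.66 -186.1   127.57] 75.43 [-0.87  0.96  0.41] [-0.013  0.022 -0.051] 50.057265462215106
```

View pics/c6.png

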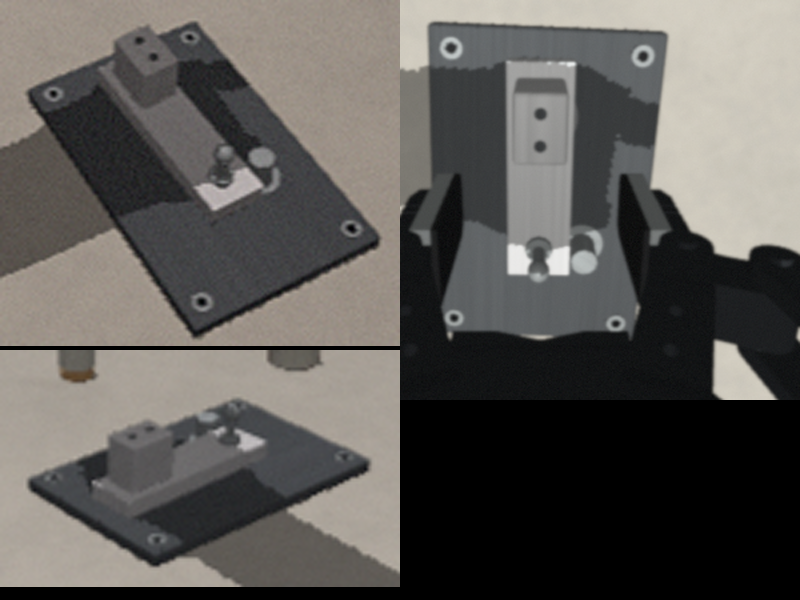

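All three views show the bracket free, flat on the plate, with its arm side against the post and the gripper clear above it. I'm handing in the job.

```bash
python3 -c "
from cell import bot
print(bot.close_job())"
```

```text
the job is handed in; nothing more can be done
None
```

The bracket is mounted: its hole is over the locating pin, it lies flat on the plate, and its arm side rests against the stop post. I handed the job in at about 20.5 s on the robot clock; it gives no verdict.

- **Pick-up and fit:** I gripped the bracket by its block and held its arm clear of the post. The pin showed up in the wrist camera, so I lined the hole up with it. The hole went over at the first try, with no sideways search needed.
- **Seating:** It met the plate at 26.3 mm tool height, just where expected. It bore on the plate with about 8 to 10 N.
- **Swing to the post:** Contact came at about 75°, as calculated. The moment then rose to about −0.58 N·m, which is roughly 6 N on the post. No force reading between moves came near 50 N; forces within each move were not logged.
- **After letting go:** The tool force went back to about zero. All three cameras showed the bracket flat and against the post, with the gripper about 100 mm above it. A gap at the post smaller than about half a millimetre would not show in these pictures.

No checks failed. The scene and side cameras disagreed with the wrist camera by 3 to 6 mm, so I used the wrist camera for the final alignment.

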